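Contact a choke's terminal in the hand press

ROBOT

A 6-joint arm with a two-finger parallel gripper is mounted at the origin on the work surface. World frame = base frame: x ahead of the robot, y to its left, z up, the work surface at z = 0. Lengths are in m, angles in rad, forces in N, time in s.
With the tool pointing down it reaches from about 0.35 to 0.775 m from the base axis. Payload 5.5 kg.
Tool frame: the origin (TCP) lies on the centre line of the jaws, within the pads' length; the fingertips stand 17 mm ahead of it and the grasp point (between the pads) lies 2 mm behind it; z points along the fingers, y is the direction in which the jaws open and shut (so a half turn about z gives the same grasp; the last joint's range is limited). The gripper opens to 85 mm and grips with 20 to 120 N. Pads are 22 mm wide; open, the fingers measure 114 mm over their backs; the gripper's body (76 mm by 85 mm) begins 54 mm behind the grasp point. The pads swing forward as they close: fully open they stand 13 mm farther back than shut.
Start: joints at [-1.419, 0.313, 0.046, 1.304, 0, 1.431], TCP at [0.165, -0.551, 0.248] pointing down, gripper open.
Joint ranges: [-2.76, 2.76], [-0.86, 1.69], [-1.03, 1.26], [-2.2, 2.34], [-1.47, 1.5], [-3.14, 3.14]. Speed limits (rad/s): [2.57, 2.57, 3.14, 3.14, 3.14, 3.14].

INTERFACE

Orientations are given as a unit quaternion [w, x, y, z].
In Python, from workcell import env gives the robot as it stands.
- The arm moves only by the tool servo_tool, never from a script. Its argument "increments" is a list of rows, each an object of numbers: "claw": the closure, from 0 (fully open) to 1 (shut); "x", "y", "z": the shift along the world's x, y, z in units of 25 mm (1.0 is 25 mm); "ax", "ay", "az": the turn, a rotation vector about the world's x, y, z in units of 8 degrees (1.0 is 8 degrees). A call has 1 to 5 rows; each row shifts and turns the commanded pose from where the row before left it; what a row does not reach is not made up. A row lasts 1/10 s, in which the tool goes at most 50 mm and 8.59 degrees, less where a joint would pass 70% of its speed; a pose out of reach is approached as far as the arm can. A call is refused whole if a number of a shift passes 1 or a number of a turn 1, either way. A call with a gripper value outside its range is refused whole. The fingers move at their own pace and stop on an object; "newtons" is the grip in N (left out, the last holds). Time passes only in rows, so rows that do not move let the fingers close. It gives the time, the measured TCP pose, the force and the opening at its end, in the units of the state.
- env.get_state(): the state, without advancing time (a new reading comes with each control period).
- env.read_camera(name): name is "scene" or "side" or "wrist"; returns the picture (480x640x3 uint8, red, green, blue); there is no depth.
- env.calibration(name): a dict with "K" (3x3 intrinsics, pixels), "distortion" ([k1, k2, p1, p2, k3] as OpenCV has them; the pictures are not rectified), "world_to_cam" (4x4, takes a point from world to camera coordinates). Camera axes: x right, y down, z forward; pixel columns grow to the right and rows downward; lengths in m; the calibration is good to about 2 mm. A picture is of the moment at which its call begins: read the wrist's pose just before it. calibration takes no time and is no camera call; for the wrist camera it gives the pose at the moment of the call.
- env.hand_in(): hands the job in, once; it reports no verdict.
The state is a dict: "clock": time; "joint_pos": joint angles; "qvel": joint speeds; "tau": joint torques, N m; "tcp_pos": TCP position; "orientation": TCP orientation; "wrist_force": force on the tool from outside, world axes, zero at the start; "ft_torque": the same for the moment, N m; "finger_gap": finger opening in m.
Only numpy, scipy, OpenCV 4.12 (cv2) and the standard library are available. Lean on these libraries where they do the work, as an engineer would, in place of code of your own. Each camera call takes 0.05 s, during which the arm holds its last target.

TASK

With the safety catch still closed, slide the wound choke along the guide of the hand press until the brass stud on its terminal strip stands centrally under the tip of the contact probe. Then flip the safety catch up and over until it leans back on its stop, pull the press lever it guarded all the way to its stop so that the probe bears on the stud, and finish while holding the lever there: the lever springs back if let go, so the program ends still holding it. Leave the other things on the bench where they are.

Things in the scene. Friction and masses are not known exactly. Their poses are not given: they have to be found in the camera images.
- press: Grey cast hand press fixed on the bench, foot 200 x 200 mm. Origin on the bench straight below the probe. Its axes are the 'press axes' below: x to the rear, y left along the guide, z up; yaw up to 0.3 rad. Head: y -26 to 26, x -38 to 108, z 115 to 195 mm, column behind it from x 62 mm. The 28 mm wide spindle end stands up through the head to z 215 mm at the origin.
- bed (a point): Point on the guide's floor straight below the probe, 30 mm above the bench. The guide is a channel along press y from y = -92 mm (end stop) to +300 mm, 63 mm wide between two rails 12 mm tall and 11.5 mm thick.
- choke: The work: a wound choke, 0.4 to 0.75 kg, loose in the guide with 1.5 mm of play each side. Steel plate 60 (x) x 190 (y) x 5 mm; origin at the centre of its underside, axes parallel to the press axes. At the start its stud is 45 to 125 mm left (+y) of the probe. A like choke elsewhere on the bench is not part of the job.
- core (a point): Centre of the top face of the choke's laminated iron core, a block 44 (x) x 50 (y) x 50 mm tall on the plate; 85 mm above the bench, 60 mm in +y from the choke's origin. The place to hold the choke: across x, its sides are bare above the rails (tops 42 mm above the bench). Copper winding stands out 9 mm at both y ends, up to 76 mm above the bench.
- stud (a point): Centre of the flat top of the round brass stud, 16 mm across, 6 mm tall, on the choke's brown terminal strip; 19 mm above the choke's underside (49 mm above the bench), 130 mm in -y from the middle of the core.
- probe_tip (a point): Tip of the vertical brass contact probe, 8 mm across, under the press head. Sprung (0.9 N per mm, 12 mm travel). It hangs 67 mm above the bench, 18 mm over the stud's top, and moves only up and down: the lever lowers it 20 mm per rad.
- catch (a joint): Angle of the safety catch in rad: 0 closed (level, in front of the lever's upright lug, blocking it), 1.57 upright, 2.1 leaning back on its stop. It turns easily about an axis along press x and falls by its own small weight (60 g) to the side it leans to.
- catch_hinge (a point): Hinge of the catch on top of the head, 205 mm above the bench, axis along press x. The catch is a steel strip 6 mm thick (x) and 12 mm high; closed it reaches from here 78 mm towards -y, to the right; it swings up and then over towards +y.
- catch_pin (a point): Middle of the catch's finger pin: steel, 10 mm thick, 49 mm long along press x, standing out to -x from the strip's end, with a 14 mm ball at its free end 23 mm in -x from here. This point is 75 mm from the hinge axis and 29 mm in -x of the hinge point. Closed: 205 mm above the bench, right of the head; leaning back: 270 mm, over the head. Pinch it across y from above; it turns between the fingers.
- lever (a joint): Angle of the press lever in rad: 0 at rest (leaning 0.52 rad back from upright, to +x), 1.22 pulled forward to its stop (0.70 past upright, towards -x). A spring always returns it to 0: about 2 N at the grip at rest, 10 N at the stop. The closed catch blocks it within about 0.05 rad of rest.
- lever_pivot (a point): Pivot of the lever, right (-y) of the head, 155 mm above the bench; axis along press y. The grip's axis lies from it, at rest, 65 mm in +x and 113 mm up; at the stop 84 mm in -x and 99 mm up. The grip can be pinched across press x from above; it turns between the fingers. An upright lug on the hub, 12 mm thick, 60 mm tall, turns with the lever.
- handle: The lever: a steel rod, 12 mm thick, rising from the pivot, with a plain aluminium cylindrical side grip at its end, 22 mm thick and 74 mm long along press y, standing out to the right (-y) with a 26 mm collar at the end. Origin in the grip's middle, on its axis: 35 mm in -y from the rod and the pivot point, 130 mm from the pivot axis; 268 mm above the bench at rest.
- probe: The brass contact probe itself, origin at its tip.
- spare_choke: Bystander: a second choke lying on the bench, left of the press.
- toroid: Bystander: copper ring coil, 62 mm across, 24 mm tall, just in front of the press.
- screwdriver: Bystander: screwdriver, 190 mm, lying in front of the guide.
- tape: Bystander: roll of tape, 90 mm across, 19 mm tall, right of the press.
- multimeter: Bystander: hand multimeter, 170 x 85 x 42 mm, right of the press.
- screw_jar: Bystander: small glass jar with a steel cap, 60 mm across, 75 mm tall, left of the press.
- spanner: Bystander: spanner, 160 mm, on the left in front.
Not all that is in view belongs to the job. Leave any blue look-alike of the choke alone.

How it is judged:
By the outcome, as a careful person would: the job done as asked, in the order asked, and still so for the second after the job is handed in, while the arm keeps its last pose, push and grip.
It also fails if it takes over 72 s, if anything falls off the work surface, if the arm or the gripper's body presses on something with over 40 N, if the wrist force passes 120 N, or if a joint passes its speed limit or range.

## Working session

There is one attempt and no reset: what is moved stays moved. The work goes in short steps, Python scripts to look and compute and a tool call to move; the robot and the scene stay as the last step left them, time stands still between calls to the robot, and variables do not carry over. Pictures are saved under pics/ and viewed, and the job is handed in when it is done.

Besides the shell and the picture viewer there is one more tool, called after "Call:" as name(argument=value, ...), one argument or row to a line, values as JSON. servo_tool: Moves the arm, as the interface text tells. Its arguments: {"type":"object","properties":{"increments":{"type":"array"},"newtons":{"type":"number"}},"required":["increments"]}

```bash
ls; mkdir -p pics; cat > h.py <<'E'
import numpy as np, cv2
from workcell import env
def snap(n,f):
    c=env.calibration(n); im=env.read_camera(n); cv2.imwrite('pics/'+f,im[:,:,::-1]); return im,c
def proj(c,P):
    P=np.atleast_2d(P).astype(float); T=np.array(c['world_to_cam'])
    r,_=cv2.Rodrigues(T[:3,:3]); return cv2.projectPoints(P,r,T[:3,3],np.array(c['K']),np.array(c['distortion']))[0][:,0]
def ray(c,uv):
    T=np.array(c['world_to_cam']); n=cv2.undistortPoints(np.array([[uv]],float),np.array(c['K']),np.array(c['distortion']))[0,0]
    d=T[:3,:3].T@np.array([n[0],n[1],1]); return -T[:3,:3].T@T[:3,3],d
def atz(c,uv,z):
    o,d=ray(c,uv); return o+d*(z-o[2])/d[2]
def st():
    s=env.get_state(); print(s['clock'],np.round(s['tcp_pos'],4),np.round(s['orientation'],3),np.round(s['wrist_force'],1),round(s['finger_gap'],4),np.round(s['joint_pos'],3)); return s
E
python3 - <<'E'
from h import *
st()
for n in ['scene','side','wrist']:
    im,c=snap(n,n+'0.png'); o,d=ray(c,(320,240)); print(n,o,d)
E
```

```text
pics
0.0 [ 0.1653 -0.5502  0.2474] [-0.001  0.989  0.145  0.   ] [-0.1 -0.5  0.7] 0.0854 [-1.419  0.314  0.045  1.304  0.     1.431]
scene [ 1.22322916 -0.26153108  1.04688945] [-0.63439044  0.23296839 -0.73744417]
side [-0.10650412  0.70999853  0.92588871] [ 0.45994425 -0.61495164 -0.64054095]
wrist [ 0.23782877 -0.52934738  0.37325997] [-0.28557541 -0.10404893 -0.95291612]
```

View pics/scene0.png

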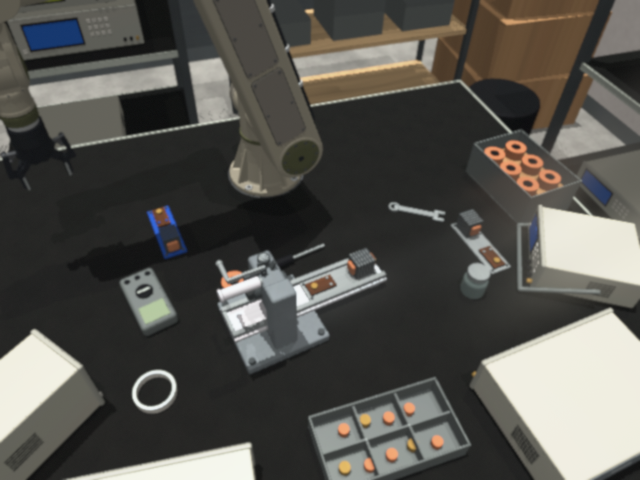

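View pics/side0.png

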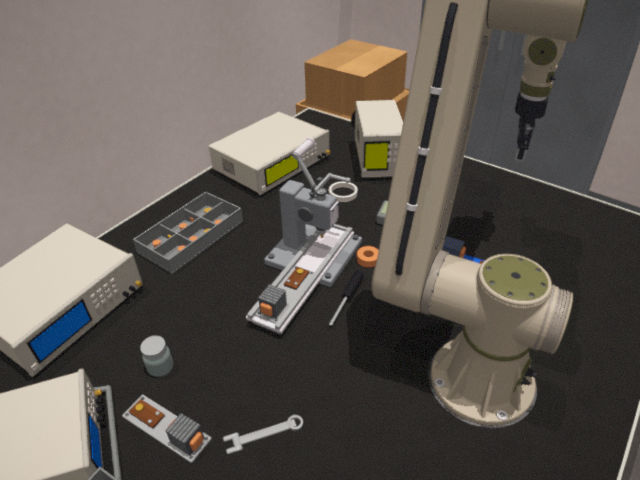

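View pics/wrist0.png

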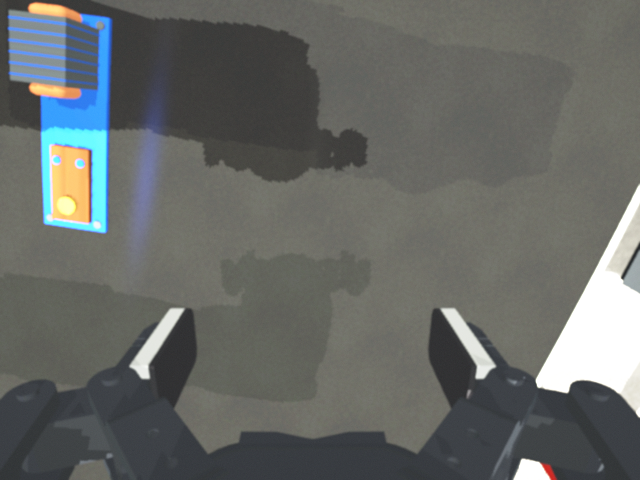

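The scene camera looks at the press from behind: head near (270,290), choke core near (360,262). The side camera shows the core near (270,300) and the lever grip near (303,150). I'll zoom in on both.

```bash
python3 - <<'E'
import cv2
a=cv2.imread('pics/scene0.png')[235:375,205:395]; cv2.imwrite('pics/sc_z.png',cv2.resize(a,None,fx=4,fy=4,interpolation=cv2.INTER_CUBIC))
a=cv2.imread('pics/side0.png')[135:335,240:370]; cv2.imwrite('pics/si_z.png',cv2.resize(a,None,fx=3,fy=3,interpolation=cv2.INTER_CUBIC))
E
```

```text
(no output)
```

View pics/sc_z.png

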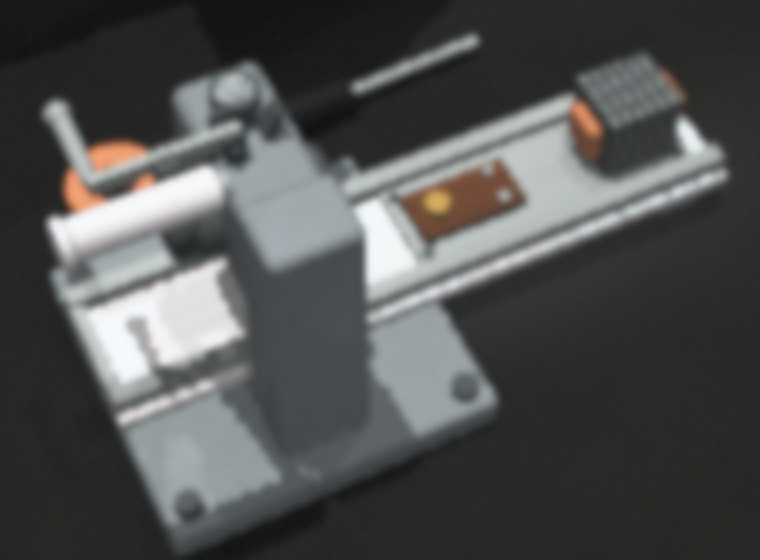

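View pics/si_z.png

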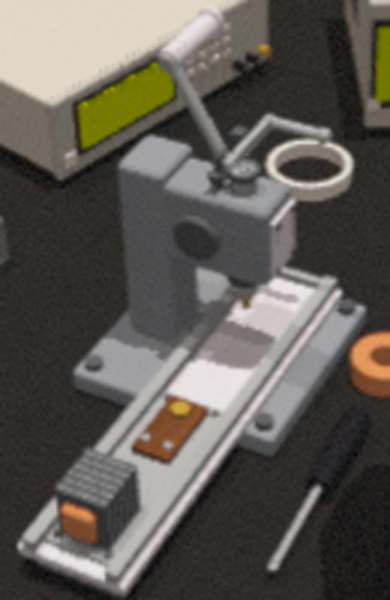

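```bash
cat > fit.py <<'E'
from h import *
from scipy.optimize import least_squares
C={n:env.calibration(n) for n in ['scene','side']}
z=lambda n,u,v:(205+u/4,235+v/4) if n=='scene' else (240+u/3,135+v/3)
# n, zoompix, press xyz (mm), stud-rel flag
F=[('scene',(437,203),(0,0,49),1),('side',(180,408),(0,0,49),1),
('scene',(630,93),(0,130,85),1),('side',(97,478),(0,130,85),1),
('scene',(233,88),(0,0,215),0),('side',(243,168),(0,0,215),0),
('side',(247,305),(0,0,67),0),
('scene',(722,150),(43,300,42),0),('scene',(58,280),(-43,-92,42),0),('scene',(118,410),(43,-92,42),0),
('side',(20,546),(43,300,42),0)]
def w(p,q):
    c,s=np.cos(p[2]),np.sin(p[2]); x,y,zz=np.array(q)/1000
    return [p[0]+c*x-s*y,p[1]+s*x+c*y,zz]
def res(p):
    r=[]
    for n,uv,q,f in F:
        q=(q[0],q[1]+(p[3]*1000 if f else 0),q[2])
        r.append(proj(C[n],w(p,q))[0]-np.array(z(n,*uv)))
    return np.array(r)
if __name__=='__main__':
    s=least_squares(lambda p:res(p).ravel(),[0.6,-.1,.2,.08],loss='soft_l1')
    print(s.x); print(np.round(res(s.x),1))
    print('core',w(s.x,(0,s.x[3]*1000+130,85)),'stud',w(s.x,(0,s.x[3]*1000,49)))
E
python3 fit.py
```

```text
[ 0.51530595 -0.12924138  0.1552873   0.12505506]
[[-0.2 -1.9]
 [-0.7 -0.6]
 [-0.7 -2.4]
 [-1.  -0.5]
 [-1.  -0.7]
 [-0.2 -0.9]
 [-0.6 -0.3]
 [-0.7  0.4]
 [ 3.4  0.3]
 [ 1.8 -3.8]
 [ 0.3 -3.6]]
core [np.float64(0.47585812908964126), np.float64(0.12274463426214444), np.float64(0.085)] stud [np.float64(0.495964442803991), np.float64(-0.005691093433929942), np.float64(0.049)]
```

Call:
servo_tool(
  increments=[
    {"x": 1,"y": 0.6,"z": 1,"az": 1,"claw": 0},
    {"x": 1,"y": 0.6,"z": 1,"az": 1},
    {"x": 1,"y": 0.7,"z": 1,"az": 1},
    {"x": 1,"y": 1,"z": 1,"az": 1},
    {"x": 1,"y": 1,"z": 1,"az": 1},
  ],
)

```text
schema error: expected keys claw, x, y, z, ax, ay, az
```

Call:
servo_tool(
  increments=[
    {"x": 0.8,"y": 1,"az": 1},
    {"x": 0.8,"y": 1,"az": 1},
    {"x": 0.8,"y": 1,"az": 1},
    {"x": 0.8,"y": 1,"az": 1},
    {"x": 0.6,"y": 1,"az": 1},
  ],
)

```text
schema error: expected keys claw, x, y, z, ax, ay, az
```

All the keys are needed in every row.

Call:
servo_tool(
  increments=[
    {"claw": 0,"x": 1,"y": 0.6,"z": 1,"ax": 0,"ay": 0,"az": 1},
    {"claw": 0,"x": 1,"y": 0.6,"z": 1,"ax": 0,"ay": 0,"az": 1},
    {"claw": 0,"x": 1,"y": 0.7,"z": 1,"ax": 0,"ay": 0,"az": 1},
    {"claw": 0,"x": 1,"y": 1,"z": 1,"ax": 0,"ay": 0,"az": 1},
    {"claw": 0,"x": 1,"y": 1,"z": 1,"ax": 0,"ay": 0,"az": 1},
  ],
)

```text
clock: 0.65
tcp_pos: [0.2911, -0.4523, 0.3739]
orientation: [-0.0, 0.879, 0.477, 0.0]
wrist_force: [-0.3, -0.4, 0.1]
finger_gap: 0.0852
```

Call:
servo_tool(
  increments=[
    {"claw": 0,"x": 0.8,"y": 1,"z": 0,"ax": 0,"ay": 0,"az": 1},
    {"claw": 0,"x": 0.8,"y": 1,"z": 0,"ax": 0,"ay": 0,"az": 1},
    {"claw": 0,"x": 0.8,"y": 1,"z": 0,"ax": 0,"ay": 0,"az": 1},
    {"claw": 0,"x": 0.8,"y": 1,"z": 0,"ax": 0,"ay": 0,"az": 1},
    {"claw": 0,"x": 0.6,"y": 1,"z": 0,"ax": 0,"ay": 0,"az": 1},
  ],
)

```text
clock: 1.15
tcp_pos: [0.3862, -0.327, 0.3729]
orientation: [-0.0, 0.662, 0.749, 0.0]
wrist_force: [0.2, 0.2, -0.3]
finger_gap: 0.0853
```

```bash
python3 -c "
from h import *
st()"
```

```text
1.15 [ 0.3862 -0.327   0.3729] [-0.     0.662  0.749  0.   ] [ 0.2  0.2 -0.3] 0.0853 [-0.861  0.175  0.168  1.565  0.     0.586]
```

Call:
servo_tool(
  increments=[
    {"claw": 0,"x": 0.3,"y": 1,"z": 0.4,"ax": 0,"ay": 0,"az": 0},
    {"claw": 0,"x": 0.3,"y": 1,"z": 0.4,"ax": 0,"ay": 0,"az": 0},
    {"claw": 0,"x": 0.2,"y": 1,"z": 0.4,"ax": 0,"ay": 0,"az": 0.3},
    {"claw": 0,"x": 0.2,"y": 1,"z": 0.4,"ax": 0,"ay": 0,"az": 0},
    {"claw": 0,"x": 0.2,"y": 1,"z": 0.4,"ax": 0,"ay": 0,"az": 0},
  ],
)

```text
clock: 1.65
tcp_pos: [0.4154, -0.2021, 0.4235]
orientation: [-0.0, 0.649, 0.761, 0.0]
wrist_force: [0.4, 0.4, 0.3]
finger_gap: 0.0854
```

```bash
python3 -c "
from h import *
st();snap('wrist','w1.png')"
```

```text
1.65 [ 0.4154 -0.2021  0.4235] [-0.     0.649  0.761  0.   ] [0.4 0.4 0.3] 0.0854 [-0.627  0.104  0.209  1.676  0.     0.785]
```

View pics/w1.png

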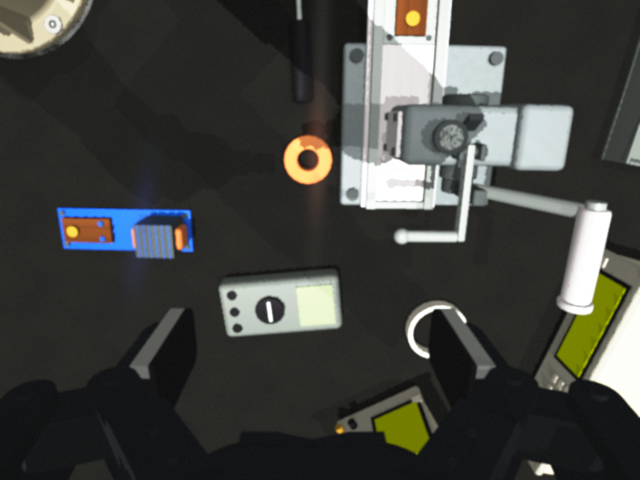

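The wrist view shows the press from above: spindle (451,136), stud (412,18), pin ball (401,237), pin middle about (430,237), grip from about (597,207) to (576,303). Now on towards the core.

Call:
servo_tool(
  increments=[
    {"claw": 0,"x": 0.2,"y": 1,"z": 0,"ax": 0,"ay": 0,"az": 0},
    {"claw": 0,"x": 0.2,"y": 1,"z": 0,"ax": 0,"ay": 0,"az": 0},
    {"claw": 0,"x": 0.2,"y": 1,"z": 0,"ax": 0,"ay": 0,"az": 0},
    {"claw": 0,"x": 0.2,"y": 1,"z": 0,"ax": 0,"ay": 0,"az": 0},
    {"claw": 0,"x": 0.2,"y": 1,"z": 0,"ax": 0,"ay": 0,"az": 0},
  ],
)

```text
clock: 2.2
tcp_pos: [0.4404, -0.0773, 0.4231]
orientation: [-0.0, 0.649, 0.761, -0.0]
wrist_force: [0.2, -0.2, -0.6]
finger_gap: 0.0851
```

```bash
python3 -c "
from h import *
import pickle
st();im,c=snap('wrist','w2.png');pickle.dump(c,open('c2.pkl','wb'))"
```

```text
2.2 [ 0.4404 -0.0773  0.4231] [-0.     0.649  0.761 -0.   ] [ 0.2 -0.2 -0.6] 0.0851 [-0.354  0.074  0.175  1.672  0.     1.058]
```

View pics/w2.png

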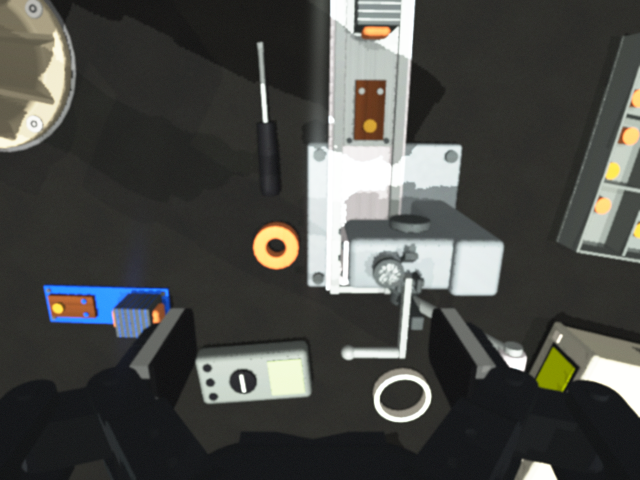

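```bash
python3 - <<'E'
import cv2
a=cv2.imread('pics/w2.png')[0:190,300:440]; cv2.imwrite('pics/w2z.png',cv2.resize(a,None,fx=3,fy=3,interpolation=cv2.INTER_CUBIC))
a=cv2.imread('pics/w2.png')[190:370,300:440]; cv2.imwrite('pics/w2y.png',cv2.resize(a,None,fx=3,fy=3,interpolation=cv2.INTER_CUBIC))
a=cv2.imread('pics/w1.png')[110:310,390:630]; cv2.imwrite('pics/w1z.png',cv2.resize(a,None,fx=3,fy=3,interpolation=cv2.INTER_CUBIC))
E
```

```text
(no output)
```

View pics/w2z.png

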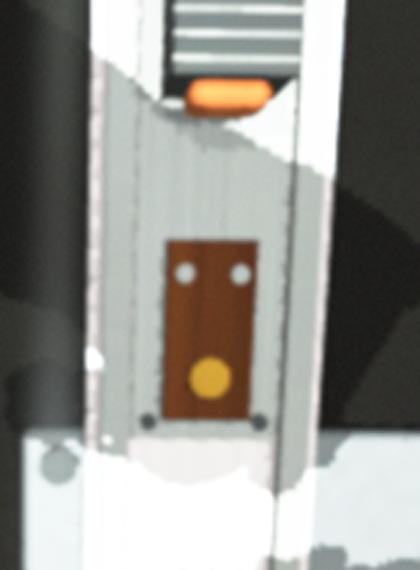

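View pics/w2y.png

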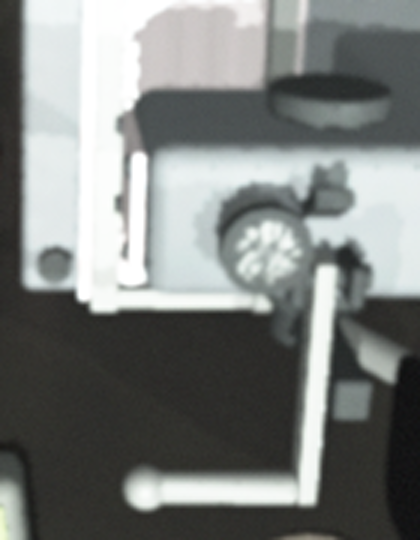

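View pics/w1z.png

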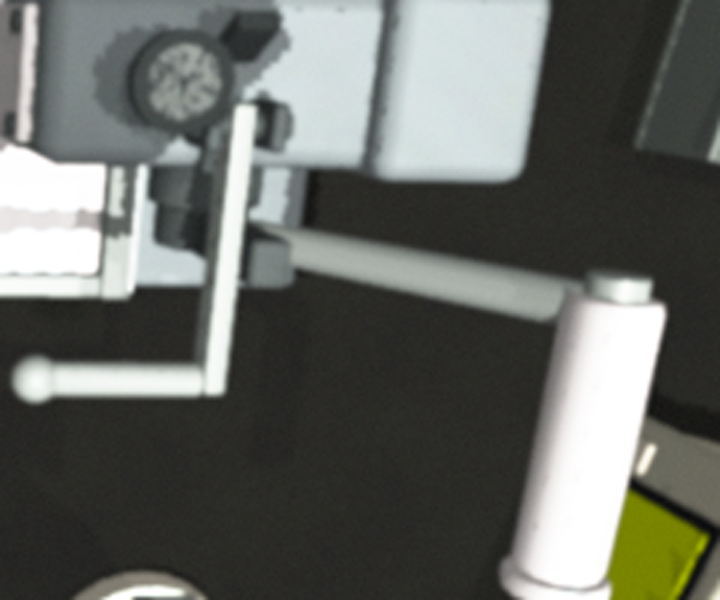

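```bash
cat > fit2.py <<'E'
from h import *
import pickle
from scipy.optimize import least_squares
from scipy.spatial.transform import Rotation as R
c2=pickle.load(open('c2.pkl','rb'))
def M(p,q):
    m=np.eye(4); m[:3,:3]=R.from_quat([q[1],q[2],q[3],q[0]]).as_matrix(); m[:3,3]=p; return m
X=np.array(c2['world_to_cam'])@M([ 0.4404,-0.0773,0.4231],[0,.649,.761,0])
c1=dict(c2); c1['world_to_cam']=X@np.linalg.inv(M([0.4154,-0.2021,0.4235],[0,.649,.761,0]))
if __name__=='__main__':
    z2=lambda u,v:(300+u/3,v/3); y2=lambda u,v:(300+u/3,190+v/3); z1=lambda u,v:(390+u/3,110+v/3)
    for nm,a in [('Lout',[(104,100),(97,420)]),('Lin',[(138,100),(128,420)]),('Rin',[(298,100),(280,420)]),('Rout',[(331,160),(311,420)])]:
        P=[atz(c2,z2(*q),.042) for q in a]; d=P[0]-P[1]; print(nm,np.round(P,4).tolist(),'yaw',np.arctan2(-d[0],d[1]))
    print('stud',atz(c2,z2(209,378),.049)); print('spindle2',atz(c2,y2(262,250),.215),'spindle1',atz(c1,z1(183,80),.215))
    print('ball',atz(c2,y2(145,488),.205),atz(c1,z1(36,380),.205)); print('pin root',atz(c2,y2(300,488),.205),atz(c1,z1(205,380),.205))
    print('grip ends',atz(c1,z1(620,290),.268),atz(c1,z1(555,590),.268))
E
python3 fit2.py
```

```text
Lout [[0.4398, 0.0878, 0.042], [0.4577, -0.0316, 0.042]] yaw 0.14845108579031652
Lin [[0.4527, 0.0899, 0.042], [0.4702, -0.0296, 0.042]] yaw 0.14539392805549858
Rin [[0.5134, 0.1, 0.042], [0.5316, -0.0196, 0.042]] yaw 0.1515507789545562
Rout [[0.5306, 0.081, 0.042], [0.5442, -0.0175, 0.042]] yaw 0.1375152657381247
stud [ 0.49865774 -0.00786783  0.049     ]
spindle2 [ 0.51601695 -0.12839415  0.215     ] spindle1 [ 0.51734131 -0.12848923  0.215     ]
ball [ 0.49881012 -0.2204252   0.205     ] [ 0.4992373  -0.22049383  0.205     ]
pin root [ 0.54918761 -0.2126745   0.205     ] [ 0.54953575 -0.21246718  0.205     ]
grip ends [ 0.61914207 -0.15834333  0.268     ] [ 0.63143985 -0.2383857   0.268     ]
```

Call:
servo_tool(
  increments=[
    {"claw": 0,"x": 0.3,"y": 1,"z": 0,"ax": 0,"ay": 0,"az": -0.08},
    {"claw": 0,"x": 0.3,"y": 1,"z": -1,"ax": 0,"ay": 0,"az": 0},
    {"claw": 0,"x": 0.2,"y": 1,"z": -1,"ax": 0,"ay": 0,"az": 0},
    {"claw": 0,"x": 0.2,"y": 1,"z": -1,"ax": 0,"ay": 0,"az": 0},
    {"claw": 0,"x": 0.2,"y": 1,"z": -1,"ax": 0,"ay": 0,"az": 0},
  ],
)

```text
clock: 2.75
tcp_pos: [0.4704, 0.0476, 0.3222]
orientation: [0.0, 0.653, 0.757, -0.0]
wrist_force: [0.6, -0.3, -0.5]
finger_gap: 0.0855
```

Call:
servo_tool(
  increments=[
    {"claw": 0,"x": 0.2,"y": 1,"z": -1,"ax": 0,"ay": 0,"az": 0},
    {"claw": 0,"x": 0.1,"y": 1,"z": -1,"ax": 0,"ay": 0,"az": 0},
    {"claw": 0,"x": 0.07,"y": 0.92,"z": -1,"ax": 0,"ay": 0,"az": 0},
    {"claw": 0,"x": 0,"y": 0,"z": -1,"ax": 0,"ay": 0,"az": 0},
    {"claw": 0,"x": 0,"y": 0,"z": -1,"ax": 0,"ay": 0,"az": 0},
  ],
)

```text
clock: 3.25
tcp_pos: [0.4794, 0.1204, 0.197]
orientation: [-0.0, 0.652, 0.758, -0.0]
wrist_force: [0.1, 0.2, -0.4]
finger_gap: 0.0854
```

```bash
python3 -c "
from h import *
import pickle
st();im,c=snap('wrist','w3.png');pickle.dump(c,open('c3.pkl','wb'))
print(proj(c,[[.4796,.1207,.085]]))"
```

```text
3.25 [0.4794 0.1204 0.197 ] [-0.     0.652  0.758 -0.   ] [ 0.1  0.2 -0.4] 0.0854 [ 0.084  0.181 -0.255  1.135 -0.     1.505]
[[313.13007046 238.62068253]]
```

View pics/w3.png

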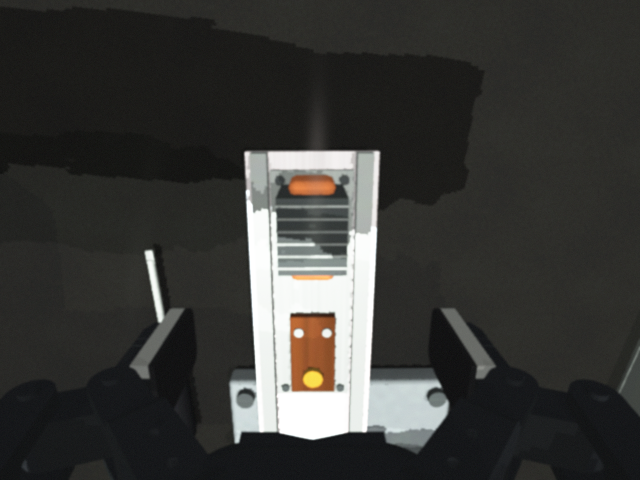

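```bash
python3 -c "
from h import *
import pickle
c=pickle.load(open('c3.pkl','rb'))
y=np.array([-.1465,.989]);x=np.array([.989,.1465])
for uv,z in [((312.5,234),.085),((313,378.5),.049)]:
    p=atz(c,uv,z); q=p[:2]-[.5165,-.1285]; print(p,q@x,q@y)"
```

```text
[0.47877402 0.12358477 0.085     ] -0.0003805736385136191 0.2548386969820331
[ 0.49875273 -0.00673229  0.049     ] 0.0002869189438371722 0.12302823961366112
```

Call:
servo_tool(
  increments=[
    {"claw": 0,"x": -0.03,"y": 0.08,"z": -1,"ax": 0,"ay": 0,"az": 0},
    {"claw": 0,"x": 0,"y": 0,"z": -1,"ax": 0,"ay": 0,"az": 0},
    {"claw": 0,"x": 0,"y": 0,"z": -1,"ax": 0,"ay": 0,"az": 0},
    {"claw": 0,"x": 0,"y": 0,"z": -1,"ax": 0,"ay": 0,"az": 0},
    {"claw": 0,"x": 0,"y": 0,"z": -1,"ax": 0,"ay": 0,"az": 0},
  ],
)

```text
clock: 3.8
tcp_pos: [0.4793, 0.1215, 0.0729]
orientation: [0.0, 0.653, 0.757, 0.0]
wrist_force: [-0.0, 0.2, 0.5]
finger_gap: 0.0852
```

Call:
servo_tool(
  increments=[
    {"claw": 0,"x": 0,"y": 0,"z": -0.3,"ax": 0,"ay": 0,"az": 0},
    {"claw": 1,"x": 0,"y": 0,"z": 0,"ax": 0,"ay": 0,"az": 0},
    {"claw": 1,"x": 0,"y": 0,"z": 0,"ax": 0,"ay": 0,"az": 0},
    {"claw": 1,"x": 0,"y": 0,"z": 0,"ax": 0,"ay": 0,"az": 0},
    {"claw": 1,"x": 0,"y": 0,"z": 0,"ax": 0,"ay": 0,"az": 0},
  ],
  newtons=30,
)

```text
clock: 4.3
tcp_pos: [0.4799, 0.1218, 0.0673]
orientation: [0.001, 0.653, 0.757, 0.001]
wrist_force: [-1.1, 0.0, 5.8]
finger_gap: 0.0435
```

Call:
servo_tool(
  increments=[
    {"claw": 1,"x": 0.06,"y": -0.4,"z": 0,"ax": 0,"ay": 0,"az": 0},
    {"claw": 1,"x": 0.12,"y": -0.8,"z": 0,"ax": 0,"ay": 0,"az": 0},
    {"claw": 1,"x": 0.12,"y": -0.8,"z": 0,"ax": 0,"ay": 0,"az": 0},
    {"claw": 1,"x": 0.12,"y": -0.8,"z": 0,"ax": 0,"ay": 0,"az": 0},
    {"claw": 1,"x": 0.12,"y": -0.8,"z": 0,"ax": 0,"ay": 0,"az": 0},
  ],
)

```text
clock: 4.8
tcp_pos: [0.4933, 0.0324, 0.0673]
orientation: [0.0, 0.652, 0.758, 0.002]
wrist_force: [-1.2, 5.9, 6.3]
finger_gap: 0.0434
```

Call:
servo_tool(
  increments=[
    {"claw": 1,"x": 0.09,"y": -0.6,"z": 0,"ax": 0,"ay": 0,"az": 0},
    {"claw": 1,"x": 0.06,"y": -0.4,"z": 0,"ax": 0,"ay": 0,"az": 0},
    {"claw": 1,"x": 0,"y": 0,"z": 0,"ax": 0,"ay": 0,"az": 0},
    {"claw": 1,"x": 0,"y": 0,"z": 0,"ax": 0,"ay": 0,"az": 0},
  ],
)

```text
clock: 5.2
tcp_pos: [0.4974, 0.0057, 0.0673]
orientation: [0.002, 0.653, 0.757, 0.0]
wrist_force: [0.1, -1.8, 5.4]
finger_gap: 0.0435
```

```bash
python3 -c "
from h import *
import pickle
st()
for n in ['wrist','side','scene']:
    im,c=snap(n,n+'4.png');pickle.dump(c,open('c4%s.pkl'%n,'wb'))
    if n=='side': cv2.imwrite('pics/side4z.png',cv2.resize(im[170:320,240:370,::-1],None,fx=4,fy=4,interpolation=cv2.INTER_CUBIC))
"
```

```text
5.2 [0.4974 0.0057 0.0673] [0.002 0.653 0.757 0.   ] [ 0.1 -1.8  5.4] 0.0435 [-1.490e-01  2.970e-01 -4.510e-01  8.190e-01 -1.000e-03  1.274e+00]
```

View pics/wrist4.png

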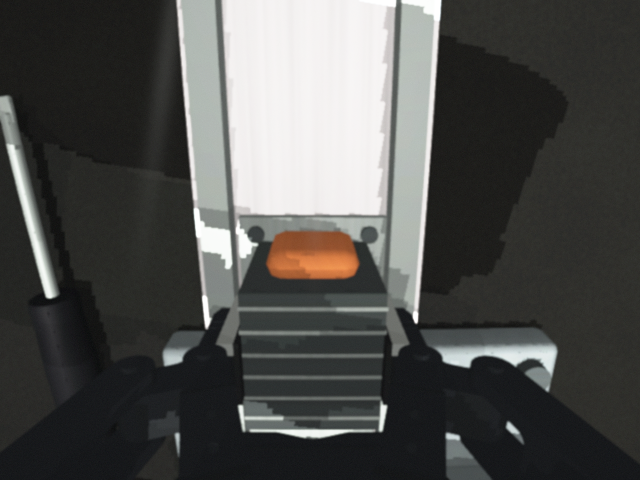

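View pics/side4z.png

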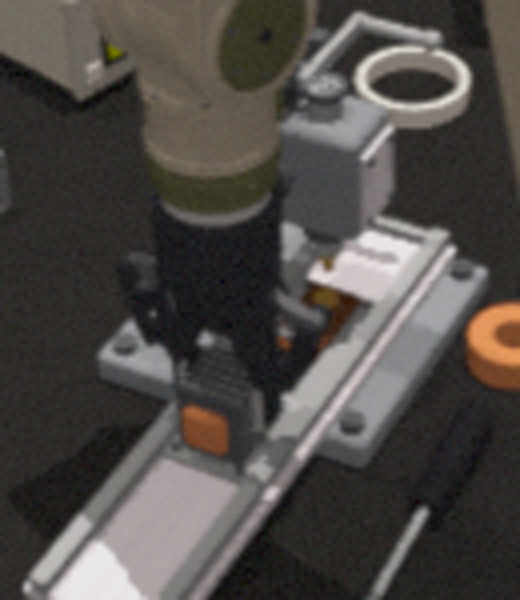

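```bash
python3 -c "
import cv2
a=cv2.imread('pics/side4.png')[225:260,300:350]; cv2.imwrite('pics/s4zz.png',cv2.resize(a,None,fx=12,fy=12,interpolation=cv2.INTER_CUBIC))
a=cv2.imread('pics/side0.png')[225:260,300:350]; cv2.imwrite('pics/s0zz.png',cv2.resize(a,None,fx=12,fy=12,interpolation=cv2.INTER_CUBIC))"
```

```text
(no output)
```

View pics/s4zz.png

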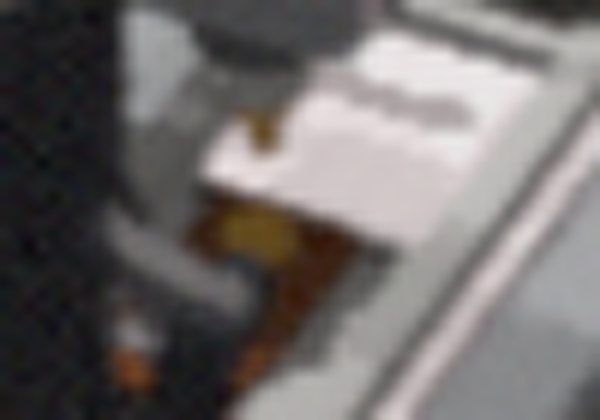

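View pics/s0zz.png

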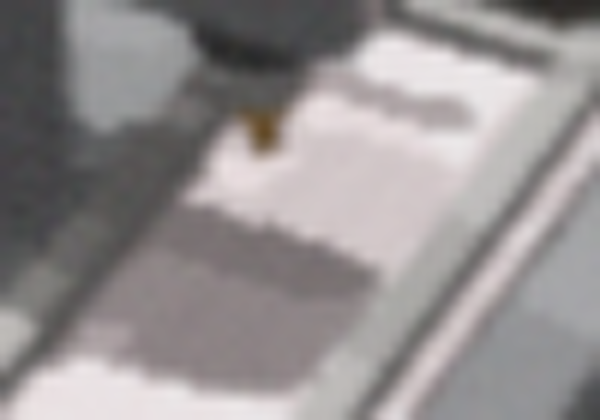

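View pics/scene4.png

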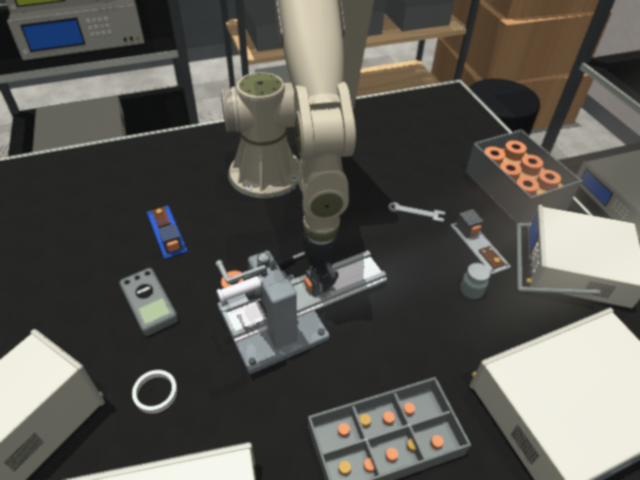

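```bash
python3 - <<'E'
from h import *
import pickle
c=pickle.load(open('c4side.pkl','rb'))
z=lambda u,v:(300+(u+.5)/12-.5,225+(v+.5)/12-.5)
y=np.array([-.1465,.989]);x=np.array([.989,.1465])
t=atz(c,z(264,143),.067); s=atz(c,z(259,231),.049)
print(t,s,'stud-probe x,y',(s-t)[:2]@x,(s-t)[:2]@y)
E
```

```text
[ 0.51547607 -0.12878768  0.067     ] [ 0.51143392 -0.12080631  0.049     ] stud-probe x,y -0.0028284127302130625 0.008485746364354133
```

```bash
python3 - <<'E'
from h import *
import pickle
c=pickle.load(open('c4wrist.pkl','rb'))
a=cv2.imread('pics/wrist4.png')[190:300,190:440]; cv2.imwrite('pics/w4z.png',cv2.resize(a,None,fx=3,fy=3,interpolation=cv2.INTER_CUBIC))
y=np.array([-.1465,.989]);x=np.array([.989,.1465])
for uv in [(312,215.5)]:
    p=atz(c,uv,.035);q=p[:2]-[.5163,-.1286]; print(p,q@x,q@y-.165)
c=pickle.load(open('c3.pkl','rb'))
for uv in [(312,169)]:
    p=atz(c,uv,.035);q=p[:2]-[.5163,-.1286]; print(p,q@x,q@y-.165)
E
```

```text
[0.49211    0.04034362 0.035     ] 0.0008263339663960728 0.005629077237136487
[0.473516   0.15622398 0.035     ] -0.0005866622650355993 0.12295877194657076
```

View pics/w4z.png

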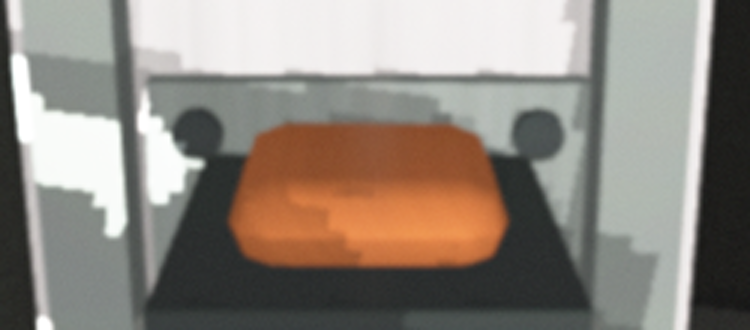

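Call:
servo_tool(
  increments=[
    {"claw": 1,"x": 0.02,"y": -0.13,"z": 0,"ax": 0,"ay": 0,"az": 0},
    {"claw": 1,"x": 0.02,"y": -0.13,"z": 0,"ax": 0,"ay": 0,"az": 0},
    {"claw": 1,"x": 0,"y": 0,"z": 0,"ax": 0,"ay": 0,"az": 0},
    {"claw": 1,"x": 0,"y": 0,"z": 0,"ax": 0,"ay": 0,"az": 0},
  ],
)

```text
clock: 5.75
tcp_pos: [0.498, 0.0011, 0.0673]
orientation: [0.0, 0.653, 0.758, 0.002]
wrist_force: [-0.7, 4.6, 7.2]
finger_gap: 0.0438
```

```bash
python3 - <<'E'
from h import *
import pickle
st()
for n in ['wrist','side']:
    im,c=snap(n,n+'5.png');pickle.dump(c,open('c5%s.pkl'%n,'wb'))
    a=im[225:260,300:350,::-1] if n=='side' else im[190:300,190:440,::-1]; f=12 if n=='side' else 3
    cv2.imwrite('pics/%s5z.png'%n,cv2.resize(a,None,fx=f,fy=f,interpolation=cv2.INTER_CUBIC))
E
```

```text
5.75 [0.498  0.0011 0.0673] [0.    0.653 0.758 0.002] [-0.7  4.6  7.2] 0.0438 [-0.16   0.299 -0.449  0.821  0.002  1.262]
```

View pics/side5z.png

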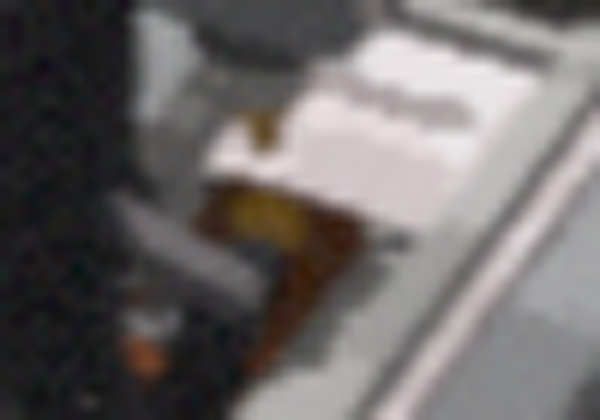

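View pics/wrist5z.png

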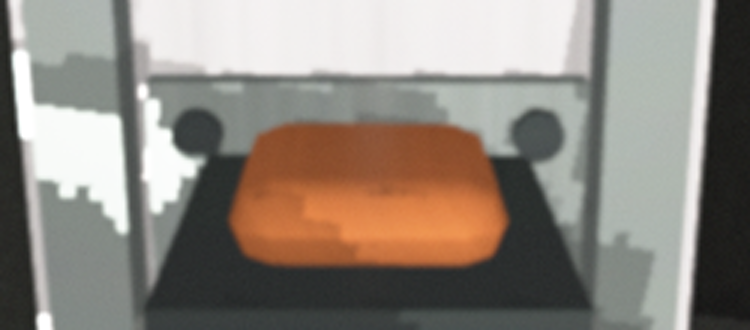

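```bash
cat > ov.py <<'E'
from h import *
import sys
c=env.calibration('side')
im=cv2.imread('pics/'+sys.argv[1])[225:260,300:350]; im=cv2.resize(im,None,fx=12,fy=12,interpolation=cv2.INTER_CUBIC)
Z=lambda p:((p-[300,225]+.5)*12-.5)
y=np.array([-.1465,.989]);x=np.array([.989,.1465])
o=np.array([.51575,-.1286]); t=np.linspace(0,2*np.pi,60)
def circ(off,r,z,col):
    P=[list(o+y*off+r*(np.cos(a)*x+np.sin(a)*y))+[z] for a in t]
    cv2.polylines(im,[np.round(Z(proj(c,P))).astype(int)],True,col,1)
circ(0,.004,.067,(255,0,0)); circ(0,.008,.049,(0,255,0)); circ(0,.008,.043,(0,120,0)); circ(.003,.008,.049,(255,255,0))
cv2.imwrite('pics/'+sys.argv[2],im)
E
python3 ov.py side5.png ov5.png
```

```text
(no output)
```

View pics/ov5.png

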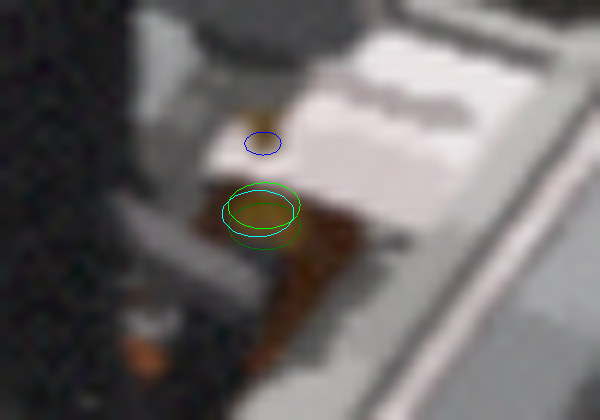

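Call:
servo_tool(
  increments=[
    {"claw": 1,"x": 0.01,"y": -0.08,"z": 0,"ax": 0,"ay": 0,"az": 0},
    {"claw": 1,"x": 0,"y": 0,"z": 0,"ax": 0,"ay": 0,"az": 0},
    {"claw": 1,"x": 0,"y": 0,"z": 0,"ax": 0,"ay": 0,"az": 0},
  ],
)

```text
clock: 6.15
tcp_pos: [0.4982, -0.0005, 0.0673]
orientation: [0.0, 0.653, 0.758, 0.002]
wrist_force: [-1.3, 6.3, 7.8]
finger_gap: 0.0436
```

Call:
servo_tool(
  increments=[
    {"claw": 0.3,"x": 0,"y": 0,"z": 0,"ax": 0,"ay": 0,"az": 0},
    {"claw": 0,"x": 0,"y": 0,"z": 0,"ax": 0,"ay": 0,"az": 0},
    {"claw": 0,"x": 0,"y": 0,"z": 0,"ax": 0,"ay": 0,"az": 0},
    {"claw": 0,"x": 0,"y": 0,"z": 0,"ax": 0,"ay": 0,"az": 0},
  ],
)

```text
clock: 6.55
tcp_pos: [0.4974, -0.0019, 0.0657]
orientation: [0.0, 0.653, 0.757, -0.0]
wrist_force: [0.1, -0.1, -0.1]
finger_gap: 0.0856
```

Call:
servo_tool(
  increments=[
    {"claw": 0,"x": 0,"y": 0,"z": 1,"ax": 0,"ay": 0,"az": 0},
    {"claw": 0,"x": 0,"y": 0,"z": 1,"ax": 0,"ay": 0,"az": 0},
    {"claw": 0,"x": 0,"y": 0,"z": 1,"ax": 0,"ay": 0,"az": 0},
    {"claw": 0,"x": 0,"y": 0,"z": 1,"ax": 0,"ay": 0,"az": 0},
  ],
)

```text
clock: 6.95
tcp_pos: [0.4972, -0.0018, 0.1666]
orientation: [-0.0, 0.653, 0.757, -0.0]
wrist_force: [-0.1, -0.1, -0.4]
finger_gap: 0.0855
```

```bash
python3 - <<'E'
from h import *
import pickle
st()
for n in ['wrist','side']:
    im,c=snap(n,n+'6.png');pickle.dump(c,open('c6%s.pkl'%n,'wb'))
print(c['K'])
E
python3 ov.py side6.png ov6.png
```

```text
6.95 [ 0.4972 -0.0018  0.1666] [-0.     0.653  0.757 -0.   ] [-0.1 -0.1 -0.4] 0.0855 [-0.165  0.206 -0.302  1.064 -0.     1.258]
[[509.4481965    0.         321.21325412]
 [  0.         509.4481965  239.42542682]
 [  0.           0.           1.        ]]
```

View pics/ov6.png

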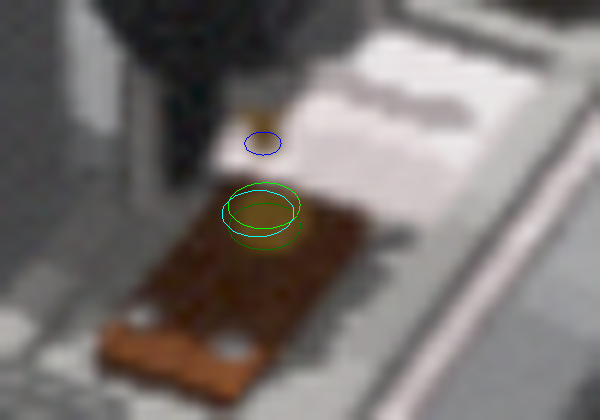

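View pics/wrist6.png

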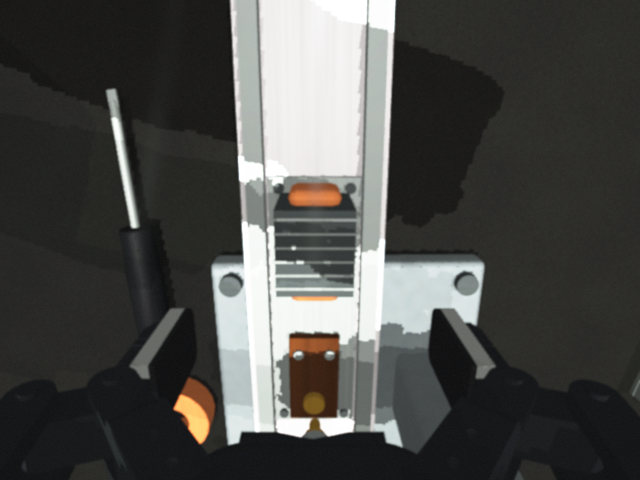

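```bash
python3 - <<'E'
from h import *
import pickle
c=pickle.load(open('c6wrist.pkl','rb'))
im=cv2.imread('pics/wrist6.png')[375:440,270:360]; f=8; im=cv2.resize(im,None,fx=f,fy=f,interpolation=cv2.INTER_CUBIC); cv2.imwrite('pics/w6z.png',im)
E
```

View pics/w6z.png

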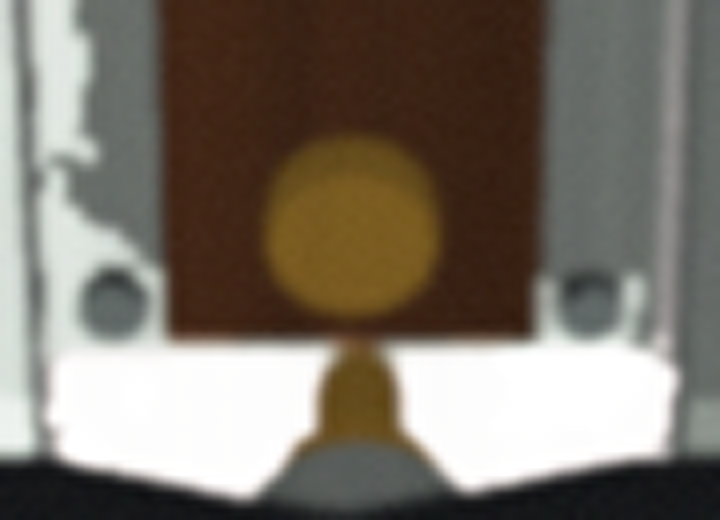

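```bash
python3 - <<'E'
from h import *
import pickle
c=pickle.load(open('c6wrist.pkl','rb'))
z=lambda u,v:(270+(u+.5)/8-.5,375+(v+.5)/8-.5)
y=np.array([-.1465,.989]);x=np.array([.989,.1465])
s=atz(c,z(352,242),.049);o,d=ray(c,z(352,242));print(o,d/np.linalg.norm(d))
for uv,h in [((359,376),.071),((359,350),.067),((359,365),.067)]:
    t=atz(c,z(*uv),h); print(t,(s-t)[:2]@x,(s-t)[:2]@y)
print(s)
E
```

```text
[0.48606308 0.07238317 0.29236247] [ 0.09662796 -0.63509811 -0.76636377]
[ 0.51661554 -0.12476475  0.071     ] -0.0005329651587248057 -0.00450005490846118
[ 0.51675336 -0.12556263  0.067     ] -0.0005523849503078378 -0.003690756022301208
[ 0.51699198 -0.12715509  0.067     ] -0.0005550845461653874 -0.002080853672030507
[ 0.51674775 -0.12929527  0.049     ]
```

Call:
servo_tool(
  increments=[
    {"claw": 0,"x": -0.6,"y": 0,"z": 1,"ax": 0,"ay": 0,"az": 1},
    {"claw": 0,"x": -0.6,"y": 0,"z": 1,"ax": 0,"ay": 0,"az": 1},
    {"claw": 0,"x": -0.6,"y": -0.4,"z": 1,"ax": 0,"ay": 0,"az": 1},
    {"claw": 0,"x": -0.6,"y": -0.4,"z": 0,"ax": 0,"ay": 0,"az": 1},
    {"claw": 0,"x": -0.6,"y": -0.4,"z": 0,"ax": 0,"ay": 0,"az": 1},
  ],
)

```text
clock: 7.55
tcp_pos: [0.4221, -0.0321, 0.241]
orientation: [0.001, 0.352, 0.936, 0.0]
wrist_force: [0.6, 0.9, -1.3]
finger_gap: 0.0854
```

Call:
servo_tool(
  increments=[
    {"claw": 0,"x": 0,"y": -0.4,"z": 0,"ax": 0,"ay": 0,"az": 1},
    {"claw": 0,"x": 0,"y": -0.4,"z": 0,"ax": 0,"ay": 0,"az": 1},
    {"claw": 0,"x": 0,"y": -0.4,"z": 0,"ax": 0,"ay": 0,"az": 1},
    {"claw": 0,"x": 0,"y": -0.4,"z": 0,"ax": 0,"ay": 0,"az": 1},
    {"claw": 0,"x": 0,"y": -0.4,"z": 0,"ax": 0,"ay": 0,"az": 1},
  ],
)

```text
clock: 8.05
tcp_pos: [0.422, -0.0821, 0.2399]
orientation: [-0.001, 0.01, 1.0, 0.0]
wrist_force: [0.3, 0.6, 0.4]
finger_gap: 0.0856
```

Call:
servo_tool(
  increments=[
    {"claw": 0,"x": 0,"y": -0.4,"z": -0.4,"ax": 0,"ay": 0,"az": 1},
    {"claw": 0,"x": 0,"y": -0.4,"z": -0.4,"ax": 0,"ay": -1,"az": 0.25},
    {"claw": 0,"x": 0,"y": 0,"z": -0.4,"ax": 0,"ay": -1,"az": 0},
    {"claw": 0,"x": 0,"y": 0,"z": -0.4,"ax": 0,"ay": -1,"az": 0},
    {"claw": 0,"x": 0,"y": 0,"z": -0.4,"ax": 0,"ay": 0,"az": 0},
  ],
)

```text
clock: 8.55
tcp_pos: [0.4164, -0.099, 0.1856]
orientation: [0.205, -0.071, 0.976, -0.012]
wrist_force: [-1.6, 0.5, -0.2]
finger_gap: 0.0855
```

```bash
python3 - <<'E'
from h import *
import pickle
st()
im,c=snap('wrist','wrist7.png');pickle.dump(c,open('c7wrist.pkl','wb'))
E
```

```text
8.55 [ 0.4164 -0.099   0.1856] [ 0.205 -0.071  0.976 -0.012] [-1.6  0.5 -0.2] 0.0855 [-0.574 -0.234 -0.769  0.686  0.225 -0.68 ]
```

View pics/wrist7.png

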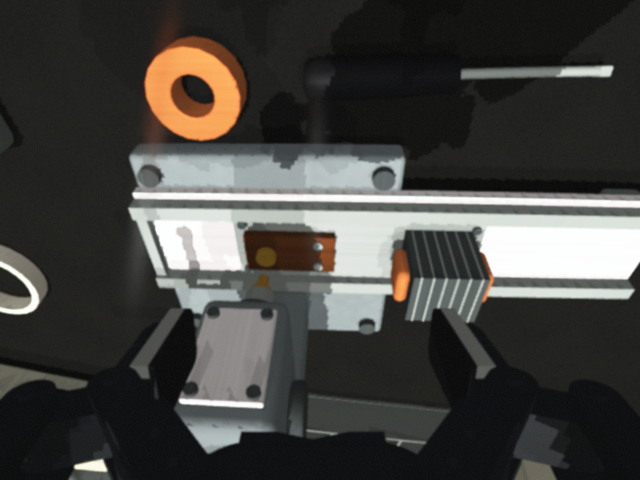

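```bash
python3 - <<'E'
from h import *
im=cv2.imread('pics/wrist7.png')[220:310,210:310]; f=8; im=cv2.resize(im,None,fx=7,fy=6.66,interpolation=cv2.INTER_CUBIC); im=cv2.imread('pics/wrist7.png')[235:305,230:310]; im=cv2.resize(im,None,fx=8,fy=8,interpolation=cv2.INTER_CUBIC);cv2.imwrite('pics/w7z.png',im)
E
```

```text
(no output)
```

View pics/w7z.png

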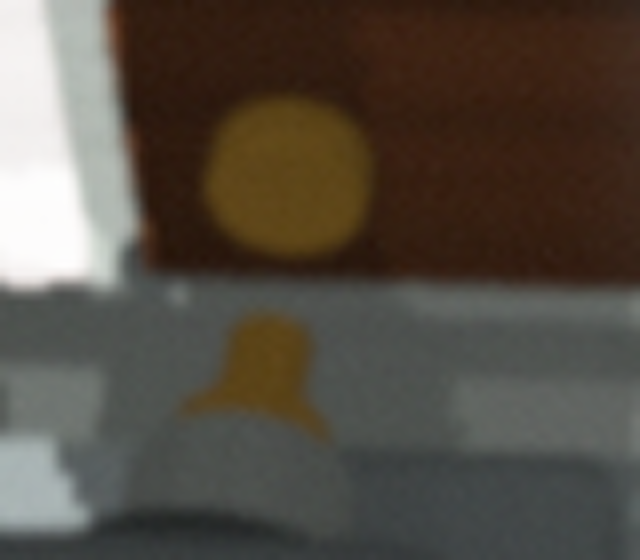

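```bash
python3 - <<'E'
from h import *
import pickle
c=pickle.load(open('c7wrist.pkl','rb'))
z=lambda u,v:(230+(u+.5)/8-.5,235+(v+.5)/8-.5)
y=np.array([-.1465,.989]);x=np.array([.989,.1465])
for sv in [(290,178),(290,186)]:
  s=atz(c,z(*sv),.049);o,d=ray(c,z(*sv));print(o,d/np.linalg.norm(d),s)
  for uv,h in [((270,345),.067),((270,352),.067)]:
    t=atz(c,z(*uv),h); print(t,(s-t)[:2]@x,(s-t)[:2]@y)
im=cv2.imread('pics/wrist7.png')[235:305,230:310]; im=cv2.resize(im,None,fx=8,fy=8,interpolation=cv2.INTER_CUBIC)
a=np.linspace(0,2*np.pi,50)
def circ(o,r,h,col):
    P=[list(o[:2]+r*(np.cos(q)*x+np.sin(q)*y))+[h] for q in a]
    cv2.polylines(im,[np.round((proj(c,P)-[230,235]+.5)*8-.5).astype(int)],True,col,1)
circ(t,.004,.067,(255,0,0));circ(t,.004,.07,(255,0,0)); circ(s,.008,.049,(0,255,0)); circ(s,.008,.043,(0,255,0)); circ(t,.008,.049,(0,0,255))
cv2.imwrite('pics/w7o.png',im)
E
```

```text
[ 0.29726488 -0.11113699  0.27059218] [ 0.698482   -0.05963727 -0.71313834] [ 0.51430292 -0.12966798  0.049     ]
[ 0.51831749 -0.12877237  0.067     ] -0.004101615638880873 -0.0002976167132181598
[ 0.51925779 -0.12872246  0.067     ] -0.0050388825812725515 -0.0002092238758201945
[ 0.29726488 -0.11113699  0.27059218] [ 0.70023054 -0.05929983 -0.71144973] [ 0.51536267 -0.12960686  0.049     ]
[ 0.51831749 -0.12877237  0.067     ] -0.0030445717853705796 -0.00039242204436721874
[ 0.51925779 -0.12872246  0.067     ] -0.003981838727762259 -0.0003040292069692535
```

View pics/w7o.png

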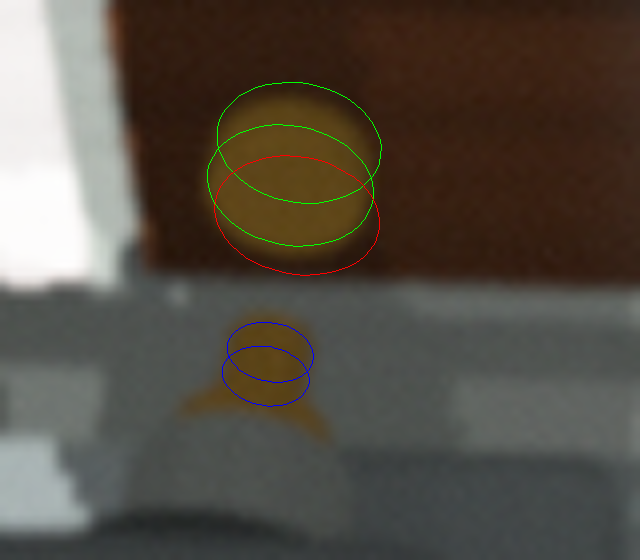

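Call:
servo_tool(
  increments=[
    {"claw": 0,"x": 0,"y": -0.4,"z": 1,"ax": 0,"ay": 1,"az": 0},
    {"claw": 0,"x": 0,"y": -0.8,"z": 1,"ax": 0,"ay": 1,"az": 0},
    {"claw": 0,"x": 0,"y": -0.8,"z": 1,"ax": 0,"ay": 1,"az": 0},
    {"claw": 0,"x": 0.6,"y": -0.8,"z": 1,"ax": 0,"ay": 0,"az": 0},
    {"claw": 0.4,"x": 0.8,"y": -0.8,"z": 0,"ax": 0,"ay": 0,"az": 0},
  ],
)

```text
clock: 9.1
tcp_pos: [0.462, -0.1944, 0.2946]
orientation: [0.001, -0.075, 0.997, -0.001]
wrist_force: [0.9, 0.2, -0.2]
finger_gap: 0.0728
```

Call:
servo_tool(
  increments=[
    {"claw": 0.5,"x": 0.8,"y": -0.6,"z": 0,"ax": 0,"ay": 0,"az": 0},
    {"claw": 0.5,"x": 0.8,"y": -0.5,"z": 0,"ax": 0,"ay": 0,"az": 0},
    {"claw": 0.5,"x": 0.8,"y": 0,"z": 0,"ax": 0,"ay": 0,"az": 0},
    {"claw": 0.5,"x": 0,"y": 0,"z": 0,"ax": 0,"ay": 0,"az": 0},
  ],
)

```text
clock: 9.5
tcp_pos: [0.5212, -0.2205, 0.2901]
orientation: [-0.0, -0.074, 0.997, 0.001]
wrist_force: [0.0, 0.1, 0.2]
finger_gap: 0.0429
```

```bash
python3 - <<'E'
from h import *
import pickle
s=st()
im,c=snap('wrist','wrist8.png');pickle.dump(c,open('c8wrist.pkl','wb'))
from scipy.spatial.transform import Rotation as R
q=s['orientation'];m=R.from_quat([q[1],q[2],q[3],q[0]]).as_matrix();print(m)
print(proj(c,[[.5218,-.2171,.205],[.499,-.2205,.205]]))
E
```

```text
9.5 [ 0.5212 -0.2205  0.2901] [-0.    -0.074  0.997  0.001] [0.  0.1 0.2] 0.0429 [-5.430e-01  2.890e-01  1.150e-01  1.398e+00  1.000e-03 -6.920e-01]
[[-9.88899561e-01 -1.48584472e-01 -5.59124562e-04]
 [-1.48585212e-01  9.88898194e-01  1.67217268e-03]
 [ 3.04458375e-04  1.73668847e-03 -9.99998446e-01]]
[[319.11585519 257.01218101]
 [319.33991028 216.69232134]]
```

View pics/wrist8.png

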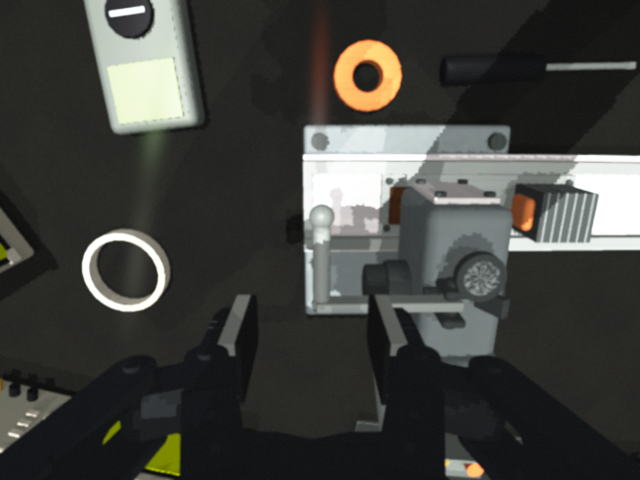

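Call:
servo_tool(
  increments=[
    {"claw": 0.5,"x": 0,"y": 0.17,"z": -0.8,"ax": 0,"ay": 0,"az": 0},
    {"claw": 0.5,"x": 0,"y": 0,"z": -1,"ax": 0,"ay": 0,"az": 0},
    {"claw": 0.5,"x": 0,"y": 0,"z": -1,"ax": 0,"ay": 0,"az": 0},
    {"claw": 0.5,"x": 0,"y": 0,"z": -0.6,"ax": 0,"ay": 0,"az": 0},
    {"claw": 1,"x": 0,"y": 0,"z": 0,"ax": 0,"ay": 0,"az": 0},
  ],
  newtons=20,
)

```text
clock: 10.05
tcp_pos: [0.5162, -0.2142, 0.2038]
orientation: [-0.002, -0.074, 0.997, 0.002]
wrist_force: [-0.8, 0.9, 1.1]
finger_gap: 0.0292
```

Call:
servo_tool(
  increments=[
    {"claw": 1,"x": 0,"y": 0,"z": 0,"ax": 0,"ay": 0,"az": 0},
    {"claw": 1,"x": 0,"y": 0,"z": 0,"ax": 0,"ay": 0,"az": 0},
    {"claw": 1,"x": 0,"y": 0,"z": 0,"ax": 0,"ay": 0,"az": 0},
  ],
)

```text
clock: 10.35
tcp_pos: [0.5179, -0.2158, 0.2072]
orientation: [0.001, -0.074, 0.997, 0.0]
wrist_force: [-0.9, -3.3, 0.0]
finger_gap: 0.0089
```

```bash
python3 - <<'E'
from h import *
s=st(); im,c=snap('wrist','wrist9.png')
y=np.array([-.1465,.989]);x=np.array([.989,.1465])
q=s['tcp_pos'][:2]-np.array([.5165,-.1287]);print(q@x,q@y)
E
```

```text
10.35 [ 0.5179 -0.2158  0.2072] [ 0.001 -0.074  0.997  0.   ] [-0.9 -3.3  0. ] 0.0089 [-5.380e-01  3.000e-01 -7.300e-02  1.196e+00  1.000e-03 -6.860e-01]
-0.011386577176750566 -0.08634790561436982
```

View pics/wrist9.png

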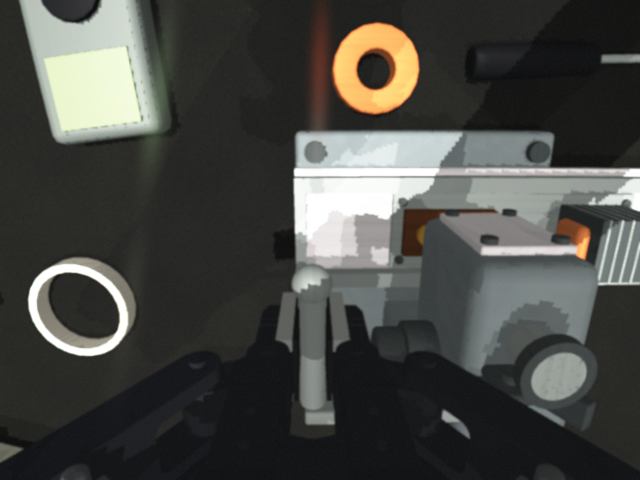

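Call:
servo_tool(
  increments=[
    {"claw": 1,"x": -0.01,"y": 0.06,"z": 0.62,"ax": 0,"ay": 0,"az": 0},
    {"claw": 1,"x": -0.03,"y": 0.19,"z": 0.6,"ax": 0,"ay": 0,"az": 0},
    {"claw": 1,"x": -0.05,"y": 0.31,"z": 0.54,"ax": 0,"ay": 0,"az": 0},
    {"claw": 1,"x": -0.06,"y": 0.42,"z": 0.47,"ax": 0,"ay": 0,"az": 0},
    {"claw": 1,"x": -0.07,"y": 0.5,"z": 0.37,"ax": 0,"ay": 0,"az": 0},
  ],
)

```text
clock: 10.9
tcp_pos: [0.5127, -0.1804, 0.274]
orientation: [0.002, -0.073, 0.997, -0.002]
wrist_force: [-2.0, -4.6, 3.8]
finger_gap: 0.009
```

Call:
servo_tool(
  increments=[
    {"claw": 1,"x": -0.08,"y": 0.57,"z": 0.26,"ax": 0,"ay": 0,"az": 0},
    {"claw": 1,"x": -0.09,"y": 0.61,"z": 0.13,"ax": 0,"ay": 0,"az": 0},
    {"claw": 1,"x": -0.09,"y": 0.62,"z": 0,"ax": 0,"ay": 0,"az": 0},
    {"claw": 1,"x": -0.09,"y": 0.61,"z": -0.14,"ax": 0,"ay": 0,"az": 0},
    {"claw": 1,"x": -0.08,"y": 0.57,"z": -0.26,"ax": 0,"ay": 0,"az": 0},
  ],
)

```text
clock: 11.4
tcp_pos: [0.5012, -0.103, 0.2707]
orientation: [0.0, -0.074, 0.997, 0.0]
wrist_force: [-0.9, -33.2, 31.5]
finger_gap: 0.009
```

```bash
python3 - <<'E'
from h import *
s=st(); im,c=snap('side','side10.png');im,c=snap('scene','scene10.png')
cv2.imwrite('pics/scene10z.png',cv2.resize(im[200:340,200:380,::-1],None,fx=4,fy=4,interpolation=cv2.INTER_CUBIC))
y=np.array([-.1465,.989]);x=np.array([.989,.1465])
q=s['tcp_pos'][:2]-np.array([.5165,-.1287]);print(q@x,q@y)
E
```

```text
11.4 [ 0.5012 -0.103   0.2707] [ 0.    -0.074  0.997  0.   ] [ -0.9 -33.2  31.5] 0.009 [-0.36   0.184 -0.069  1.317  0.    -0.508]
-0.01142026156766456 0.027632416455062724
```

View pics/scene10z.png

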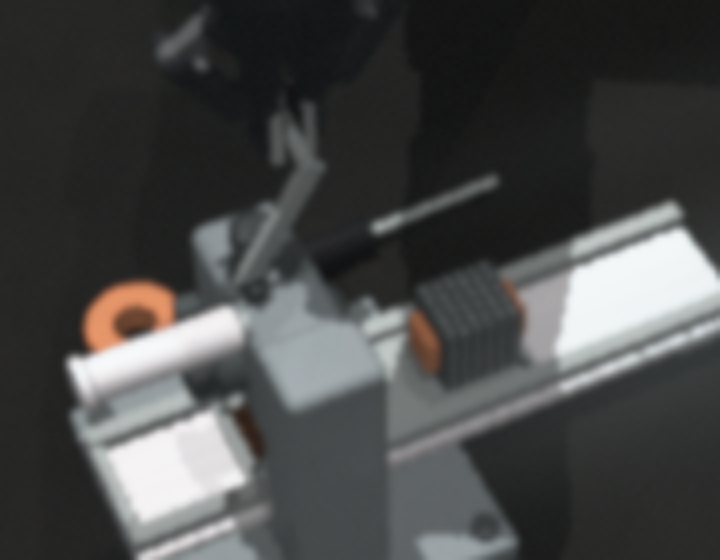

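Call:
servo_tool(
  increments=[
    {"claw": 1,"x": 0.03,"y": -0.25,"z": 0.2,"ax": 0,"ay": 0,"az": 0},
    {"claw": 0.5,"x": 0,"y": 0,"z": 0,"ax": 0,"ay": 0,"az": 0},
    {"claw": 0.5,"x": 0,"y": 0,"z": 0,"ax": 0,"ay": 0,"az": 0},
    {"claw": 0.5,"x": 0,"y": 0,"z": 0,"ax": 0,"ay": 0,"az": 0},
  ],
)

```text
clock: 11.9
tcp_pos: [0.5016, -0.1091, 0.275]
orientation: [-0.0, -0.074, 0.997, 0.002]
wrist_force: [0.3, 0.2, 0.1]
finger_gap: 0.0427
```

Call:
servo_tool(
  increments=[
    {"claw": 0.5,"x": 0,"y": 0,"z": 1,"ax": 0,"ay": 0,"az": 0},
    {"claw": 0.5,"x": 0,"y": 0,"z": 1,"ax": 0,"ay": 0,"az": 0},
    {"claw": 0.5,"x": 0,"y": 0,"z": 1,"ax": 0,"ay": 0,"az": 0},
    {"claw": 0.3,"x": 0,"y": 0,"z": 1,"ax": 0,"ay": 0,"az": 0},
  ],
)

```text
clock: 12.3
tcp_pos: [0.5017, -0.1093, 0.3763]
orientation: [-0.0, -0.074, 0.997, 0.002]
wrist_force: [-0.0, 0.8, 0.3]
finger_gap: 0.0558
```

```bash
python3 - <<'E'
from h import *
s=st(); im,c=snap('wrist','wrist11.png');im,c=snap('scene','scene11.png')
cv2.imwrite('pics/scene11z.png',cv2.resize(im[200:340,200:380,::-1],None,fx=4,fy=4,interpolation=cv2.INTER_CUBIC))
E
```

```text
12.3 [ 0.5017 -0.1093  0.3763] [-0.    -0.074  0.997  0.002] [-0.   0.8  0.3] 0.0558 [-0.373  0.191  0.196  1.578  0.003 -0.521]
```

View pics/scene11z.png

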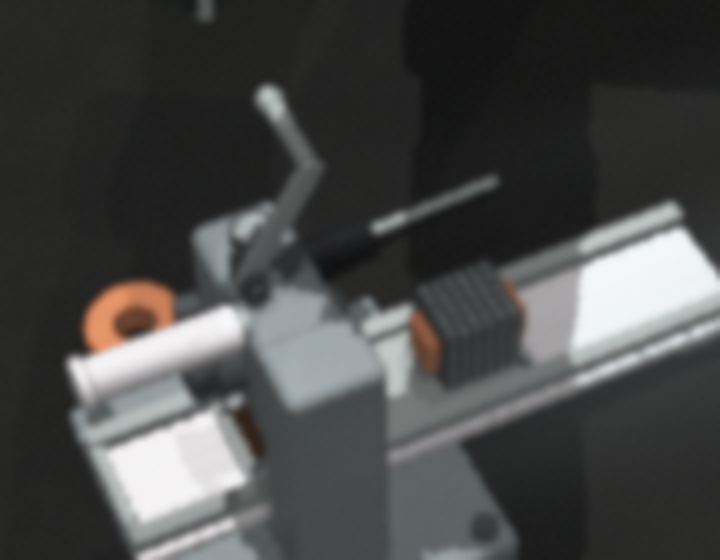

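View pics/wrist11.png

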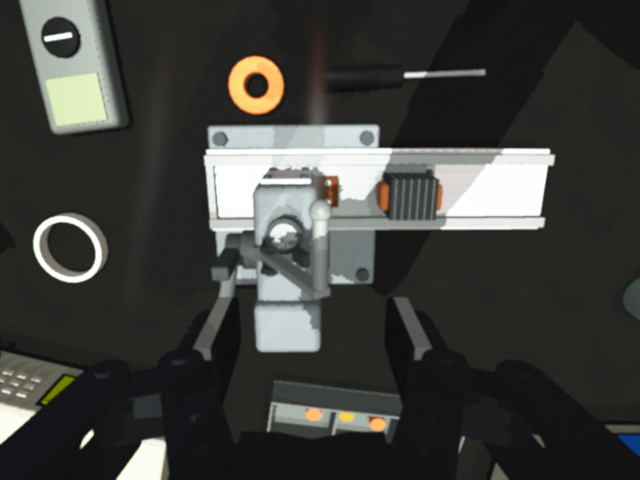

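Call:
servo_tool(
  increments=[
    {"claw": 0,"x": 0.4,"y": -0.2,"z": 0.4,"ax": 0,"ay": 0,"az": -1},
    {"claw": 0,"x": 0.4,"y": -0.2,"z": 0.4,"ax": 0,"ay": 0,"az": -1},
    {"claw": 0,"x": 0.4,"y": -0.2,"z": 0,"ax": 0,"ay": 0,"az": -1},
    {"claw": 0,"x": 0.4,"y": -0.4,"z": 0,"ax": 0,"ay": 0,"az": -1},
    {"claw": 0,"x": 0.4,"y": -0.4,"z": 0,"ax": 0,"ay": 0,"az": -1},
  ],
)

```text
clock: 12.9
tcp_pos: [0.5522, -0.1446, 0.3947]
orientation: [-0.0, 0.274, 0.962, 0.001]
wrist_force: [-0.4, -0.5, 0.6]
finger_gap: 0.0852
```

Call:
servo_tool(
  increments=[
    {"claw": 0,"x": 0.5,"y": -0.4,"z": 0,"ax": 0,"ay": 0,"az": -1},
    {"claw": 0,"x": 0.5,"y": -0.4,"z": 0,"ax": 0,"ay": 0,"az": -1},
    {"claw": 0,"x": 0.5,"y": -0.4,"z": 0,"ax": 0,"ay": 0,"az": -1},
    {"claw": 0,"x": 0.5,"y": -0.5,"z": 0,"ax": 0,"ay": 0,"az": -1},
    {"claw": 0,"x": 0.5,"y": -0.5,"z": 0,"ax": 0,"ay": 0,"az": -1},
  ],
)

```text
clock: 13.4
tcp_pos: [0.6149, -0.1998, 0.3944]
orientation: [0.0, 0.587, 0.81, 0.001]
wrist_force: [-0.5, 0.2, 0.0]
finger_gap: 0.0854
```

Call:
servo_tool(
  increments=[
    {"claw": 0,"x": 0.4,"y": -0.3,"z": 0,"ax": 0,"ay": 0,"az": -1},
    {"claw": 0,"x": 0,"y": 0,"z": 0,"ax": 0,"ay": 0,"az": -0.25},
  ],
)

```text
clock: 13.6
tcp_pos: [0.6254, -0.2081, 0.3929]
orientation: [-0.0, 0.655, 0.756, 0.001]
wrist_force: [0.4, 0.3, -0.5]
finger_gap: 0.0853
```

```bash
python3 - <<'E'
from h import *
import pickle
s=st(); im,c=snap('wrist','wrist12.png'); pickle.dump(c,open('c12.pkl','wb'))
from scipy.spatial.transform import Rotation as R
q=s['orientation'];m=R.from_quat([q[1],q[2],q[3],q[0]]).as_matrix();print(m[:,1])
print(proj(c,[[.6253,-.198,.268]]))
E
```

```text
13.6 [ 0.6254 -0.2081  0.3929] [-0.     0.655  0.756  0.001] [ 0.4  0.3 -0.5] 0.0853 [-4.440e-01  5.360e-01  7.410e-01  1.776e+00  1.000e-03  9.840e-01]
[9.89740311e-01 1.42877785e-01 2.33826885e-04]
[[314.61868803 218.27300472]]
```

View pics/wrist12.png

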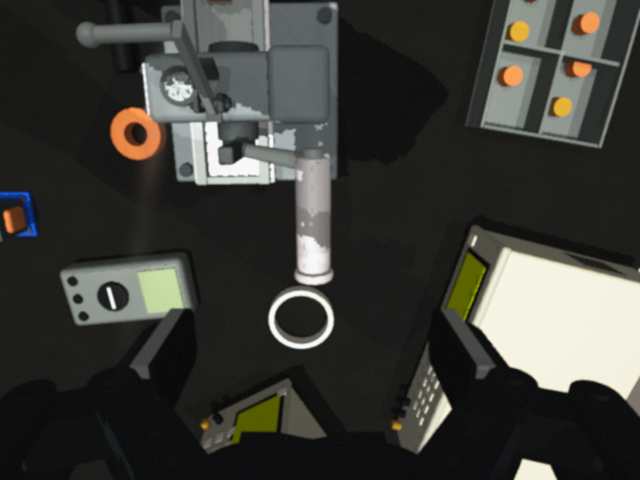

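Call:
servo_tool(
  increments=[
    {"claw": 0,"x": 0,"y": 0.33,"z": -1,"ax": 0,"ay": 0,"az": 0},
    {"claw": 0,"x": 0,"y": 0,"z": -1,"ax": 0,"ay": 0,"az": 0},
    {"claw": 0,"x": 0,"y": 0,"z": -1,"ax": 0,"ay": 0,"az": 0},
    {"claw": 0,"x": 0,"y": 0,"z": -1,"ax": 0,"ay": 0,"az": 0},
    {"claw": 0,"x": 0,"y": 0,"z": -1,"ax": 0,"ay": 0,"az": 0},
  ],
)

```text
clock: 14.15
tcp_pos: [0.6239, -0.1983, 0.2689]
orientation: [0.0, 0.652, 0.758, 0.001]
wrist_force: [0.5, -0.1, -0.0]
finger_gap: 0.0855
```

Call:
servo_tool(
  increments=[
    {"claw": 0.6,"x": 0,"y": 0,"z": 0,"ax": 0,"ay": 0,"az": 0},
    {"claw": 1,"x": 0,"y": 0,"z": 0,"ax": 0,"ay": 0,"az": 0},
    {"claw": 1,"x": 0,"y": 0,"z": 0,"ax": 0,"ay": 0,"az": 0},
    {"claw": 1,"x": 0,"y": 0,"z": 0,"ax": 0,"ay": 0,"az": 0},
    {"claw": 1,"x": 0,"y": 0,"z": 0,"ax": 0,"ay": 0,"az": 0},
  ],
  newtons=40,
)

```text
clock: 14.65
tcp_pos: [0.6247, -0.1993, 0.2724]
orientation: [0.002, 0.653, 0.757, 0.001]
wrist_force: [-1.8, -0.1, 2.7]
finger_gap: 0.0207
```

```bash
python3 - <<'E'
from h import *
s=st(); im,c=snap('wrist','wrist13.png')
E
```

```text
14.65 [ 0.6247 -0.1993  0.2724] [0.002 0.653 0.757 0.001] [-1.8 -0.1  2.7] 0.0207 [-4.310e-01  4.720e-01  3.390e-01  1.434e+00  1.000e-03  9.910e-01]
```

View pics/wrist13.png

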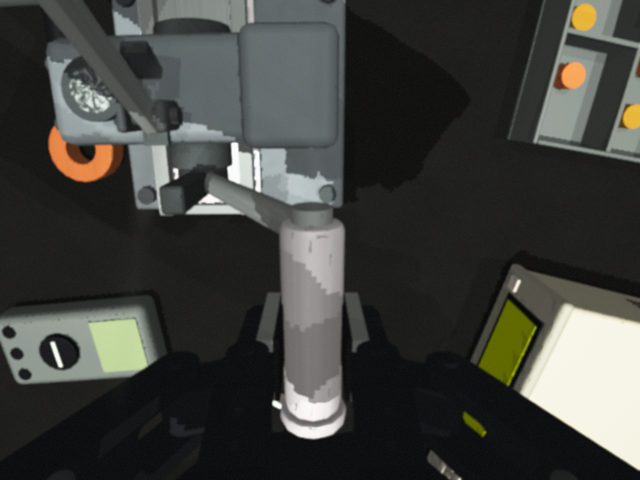

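Jaws are closed on the grip (gap 20.7 mm), and the grip runs between the pads at about (313,320). Pulling along the arc.

Call:
servo_tool(
  increments=[
    {"claw": 1,"x": -0.47,"y": -0.07,"z": 0.24,"ax": 0,"ay": 0,"az": 0},
    {"claw": 1,"x": -0.48,"y": -0.07,"z": 0.19,"ax": 0,"ay": 0,"az": 0},
    {"claw": 1,"x": -0.5,"y": -0.075,"z": 0.14,"ax": 0,"ay": 0,"az": 0},
    {"claw": 1,"x": -0.52,"y": -0.077,"z": 0.09,"ax": 0,"ay": 0,"az": 0},
  ],
)

```text
clock: 15.1
tcp_pos: [0.5803, -0.2063, 0.2917]
orientation: [0.007, 0.652, 0.758, 0.005]
wrist_force: [10.1, 3.5, 13.4]
finger_gap: 0.0204
```

Call:
servo_tool(
  increments=[
    {"claw": 1,"x": -0.52,"y": -0.077,"z": 0.03,"ax": 0,"ay": 0,"az": 0},
    {"claw": 1,"x": -0.52,"y": -0.078,"z": -0.02,"ax": 0,"ay": 0,"az": 0},
    {"claw": 1,"x": -0.52,"y": -0.077,"z": -0.08,"ax": 0,"ay": 0,"az": 0},
    {"claw": 1,"x": -0.5,"y": -0.075,"z": -0.12,"ax": 0,"ay": 0,"az": 0},
  ],
)

```text
clock: 15.5
tcp_pos: [0.5277, -0.2144, 0.2857]
orientation: [0.006, 0.652, 0.758, 0.004]
wrist_force: [9.2, 1.1, 3.5]
finger_gap: 0.0203
```

Call:
servo_tool(
  increments=[
    {"claw": 1,"x": -0.49,"y": -0.073,"z": -0.18,"ax": 0,"ay": 0,"az": 0},
    {"claw": 1,"x": -0.47,"y": -0.07,"z": -0.23,"ax": 0,"ay": 0,"az": 0},
    {"claw": 1,"x": -0.44,"y": -0.066,"z": -0.27,"ax": 0,"ay": 0,"az": 0},
    {"claw": 1,"x": -0.42,"y": -0.062,"z": -0.32,"ax": 0,"ay": 0,"az": 0},
    {"claw": 1,"x": 0,"y": 0,"z": 0,"ax": 0,"ay": 0,"az": 0},
  ],
)

```text
clock: 16.0
tcp_pos: [0.4813, -0.2216, 0.2595]
orientation: [0.005, 0.653, 0.757, 0.003]
wrist_force: [8.1, 1.2, 4.0]
finger_gap: 0.0207
```

```bash
python3 - <<'E'
from h import *
s=st()
y=np.array([-.1465,.989]);x=np.array([.989,.1465])
q=s['tcp_pos'][:2]-np.array([.5165,-.1287]);print(q@x,q@y)
for n in ['side','scene','wrist']:
    im,c=snap(n,n+'14.png')
    if n=='side':cv2.imwrite('pics/side14z.png',cv2.resize(im[150:290,260:380,::-1],None,fx=4,fy=4,interpolation=cv2.INTER_CUBIC))
E
```

```text
16.0 [ 0.4813 -0.2216  0.2595] [0.005 0.653 0.757 0.003] [8.1 1.2 4. ] 0.0207 [-0.586  0.212 -0.061  1.286  0.005  0.837]
-0.04845220616914686 -0.08676627732193819
```

View pics/side14z.png

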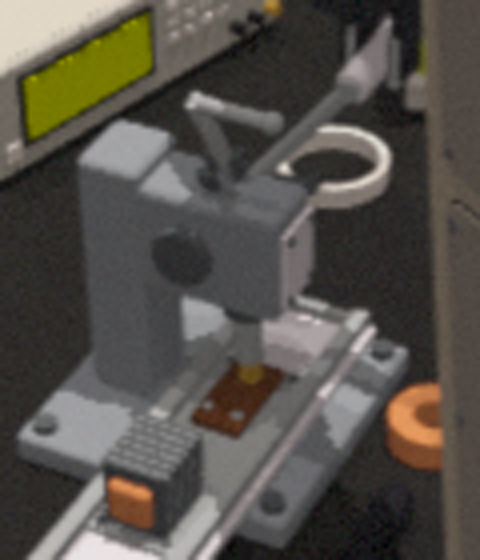

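View pics/scene14.png

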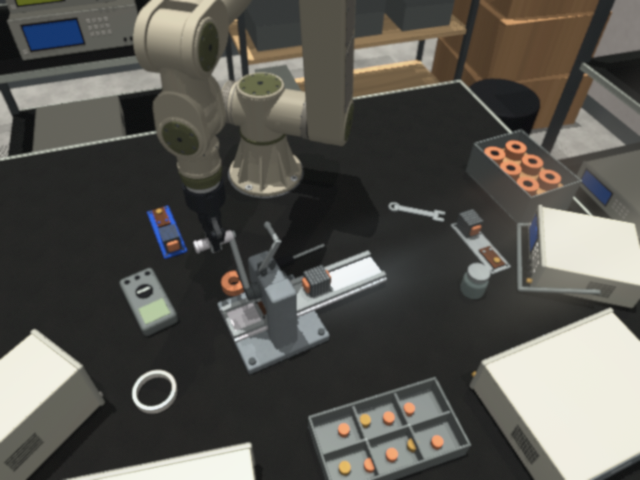

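Call:
servo_tool(
  increments=[
    {"claw": 1,"x": -0.12,"y": -0.018,"z": -0.1,"ax": 0,"ay": 0,"az": 0},
    {"claw": 1,"x": -0.12,"y": -0.018,"z": -0.1,"ax": 0,"ay": 0,"az": 0},
    {"claw": 1,"x": 0,"y": 0,"z": 0,"ax": 0,"ay": 0,"az": 0},
  ],
)

```text
clock: 16.45
tcp_pos: [0.4778, -0.2222, 0.2563]
orientation: [0.007, 0.652, 0.758, 0.005]
wrist_force: [11.7, 3.1, 8.4]
finger_gap: 0.0205
```

Call:
servo_tool(
  increments=[
    {"claw": 1,"x": -0.12,"y": -0.018,"z": -0.1,"ax": 0,"ay": 0,"az": 0},
    {"claw": 1,"x": 0,"y": 0,"z": 0,"ax": 0,"ay": 0,"az": 0},
    {"claw": 1,"x": 0,"y": 0,"z": 0,"ax": 0,"ay": 0,"az": 0},
  ],
)

```text
clock: 16.75
tcp_pos: [0.4777, -0.2223, 0.2562]
orientation: [0.01, 0.652, 0.758, 0.007]
wrist_force: [18.2, 8.3, 16.9]
finger_gap: 0.0207
```

```bash
python3 - <<'E'
from h import *
s=st()
for n in ['side','wrist']:
    im,c=snap(n,n+'15.png')
    if n=='side':cv2.imwrite('pics/side15z.png',cv2.resize(im[225:260,300:350,::-1],None,fx=12,fy=12,interpolation=cv2.INTER_CUBIC))
E
```

```text
16.75 [ 0.4777 -0.2223  0.2562] [0.01  0.652 0.758 0.007] [18.2  8.3 16.9] 0.0207 [-0.595  0.198 -0.087  1.264  0.012  0.825]
```

View pics/side15z.png

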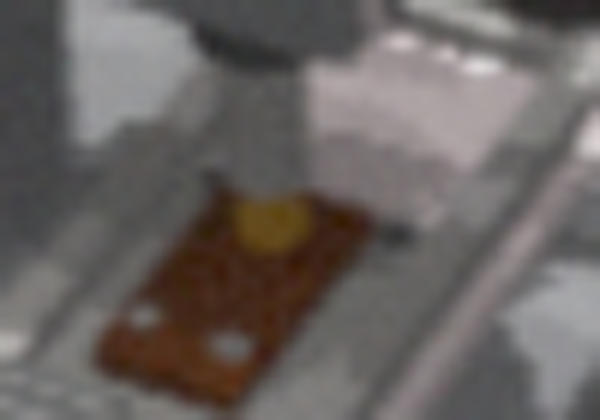

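View pics/wrist15.png

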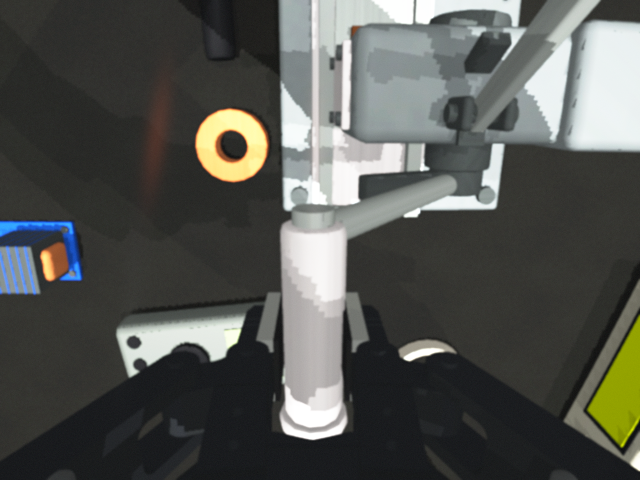

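The lever is on its stop: the force rose by about 12 N with no further motion. The probe sits on the stud and the catch is leaning back, so I'm handing in.

```bash
python3 -c "
from h import *
st(); print(env.hand_in()); st()"
```

```text
16.85 [ 0.4777 -0.2223  0.2562] [0.01  0.652 0.758 0.007] [17.9  7.7 16.6] 0.0206 [-0.595  0.198 -0.086  1.264  0.012  0.825]
the job is handed in; nothing more can be done
None
the job is handed in; nothing more can be done
```

I did the steps in the order you asked and handed the job in at 16.9 s, with the gripper still holding the lever at its stop. There is no verdict from the judge.

**Choke:** With the catch closed, I slid the choke about 0.124 m along the guide, then released it. A wrist-camera view from the front put the stud 0.2–0.4 mm off the probe along the guide. The other views disagreed by a few mm: the side view had the stud about 3 mm short, and an oblique wrist view had it 2–4.5 mm past. I trusted the front view because it does not depend on the assumed probe height. Across the guide, the front view read 3–5 mm off, more than the 1.5 mm of play allows. Two other views, one from before the slide, read under 1 mm, so I took it as measurement error.

**Catch:** I flipped it up and over onto its stop. It met the stop with about 45 N at the fingers for a moment, and I backed off straight away. Pictures after the release show it leaning back. The last wrist picture, with the lever pulled, also shows it clear of the lever.

**Lever:** I pulled it until more push gave no motion; the force rose by about 12 N while the tool stayed still. At hand-in I was gripping with 40 N, and the wrist force was about 26 N. The last side picture shows the probe down on the stud.

In the pictures the other things on the bench appear where they were.

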